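# Set up the parts tablet on the counter mat

### The job

Set up the parts tablet that lies face down on the bench: press the middle of its folded stand so that the push catch lets it spring out (pressed again it would latch shut), then push the stand out as far as its stop while the tablet still lies there. Then take the tablet by its carry handle and stand it in the middle of the rubber counter mat, square to the mat, leaning back on its stand with the screen facing away from the robot, and let go. Do not drop the tablet, and leave the other things where they are.

Things in the scene. Friction and masses are not known exactly. Their poses are not given: they have to be found in the camera images.
- tablet: Rugged parts tablet, dark grey with black rubber corners, 162 mm bottom to top edge, 236 wide, 30 thick, 0.55 to 0.9 kg. Starts face down, handle away from the robot. Origin: centre of the screen side. x: from bottom edge (-81) to top edge (+76 between the corners) and handle; y: width; z: out of the back (up at start). The stand lies in a 130 mm wide channel in the back, floor at z = 17 mm.
- stand (a joint): Angle (rad) of the folding stand on the tablet's back. 0: folded, held by a push-push catch. Press its thumb plate about 6 mm down (2 to 3 N; end of travel -0.06) and let go: a spring lifts it to about 0.4; pressed fully down again it would latch shut. From 0.4 to the firm stop at 1.05 it is swung by hand (about 1 N at the foot bar) and stays where left. Fully out: above 0.98.
- stand_foot (a point): Middle of the stand's free end, the foot bar: black round rubber bar, 10 mm thick, 108 long along the tablet's y, 110 from the hinge axis; towards the tablet's bottom edge when folded, top then 35 mm above the bench. Rails 10 mm wide, 49 mm either side of the middle, join it to the hinge; open between rails and thumb plate. Axes turn with the stand, x from foot bar to hinge.
- stand_hinge (a point): Middle of the stand's hinge axis, which runs along the tablet's y near the top edge; 45 mm from the tablet's origin along x and 30 mm along z. Opening lifts the foot bar off the back and carries it towards the handle. Axes as the tablet.
- tablet_handle (a point): Middle of the carry handle: straight black round bar 14 mm thick, 92 long along the tablet's y, 20 mm above the bench while the tablet lies, 123 mm from the tablet's origin along x. Clear gap of 40 mm between bar and the top edge. The bar can turn in a grip, so a tablet lifted by it tends to hang bottom edge down. Axes as the tablet.
- tablet_bottom (a point): Middle of the tablet's bottom edge on the back side (tablet x = -81, z = 30 mm), the edge it stands on when leaning on its stand. Axes as the tablet.
- mat: Black ribbed rubber mat fixed on the bench, 260 (x) by 300 mm (y), 3 thick. Origin: centre of underside; x points away from the robot. Standing on its fully opened stand the tablet leans back about 33 degrees; bottom edge and foot bar are then about 117 mm apart, the handle 177 mm above the mat and 103 mm behind the bottom edge, on the foot bar's side.
- valve_a: Bystander: cast alloy brake valve with a dark blue cap, 60 mm across, 65 mm tall, side ports. Leave it where it is.
- valve_b: Bystander: cast alloy brake valve with a black cap, 60 mm across, 65 mm tall, side ports. Leave it where it is.
- fitting: Bystander: steel hexagon pipe fitting, 42 mm across, 44 mm tall. Leave it where it is.
- carton_white: Bystander: white parts carton 75 x 95 x 70 mm tall. Leave it where it is.
- carton_blue: Bystander: blue parts carton 50 x 70 x 50 mm tall. Leave it where it is.
- scanner: Bystander: hand-held barcode scanner lying on its side, head 100 x 45 mm and a 110 mm grip, 62 mm tall. Leave it where it is.
- tape_roll: Bystander: cardboard roll of tape lying flat, 96 mm across, 48 mm tall. Leave it where it is.
- thumb_plate (a point): Centre of the top of the stand's alloy thumb plate, 30 mm along the bar by 18 mm, 10 mm from the foot bar's middle towards the hinge; 35 mm above the bench when folded. Press here, straight down. The catch's tongue hangs below it. Axes as stand_foot.

How it is judged:
By the outcome, as a careful person would: the job done as asked, in the order asked, and still so for the second after the job is handed in, with the robot touching nothing.
It also fails if it takes over 72 s, if anything falls off the work surface, if the arm or the gripper's body presses on something with over 40 N, if the wrist force passes 120 N, or if a joint passes its speed limit or range.

### The arm

A 7-joint arm with a two-finger parallel gripper is mounted at the origin on the work surface. World frame = base frame: x ahead of the robot, y to its left, z up, the work surface at z = 0. Lengths are in m, angles in rad, forces in N, time in s.
With the tool pointing down it reaches from about 0.35 to 0.9 m from the base axis. Payload 19.9 kg.
Tool frame: the origin (TCP) lies on the centre line of the jaws, within the pads' length; the fingertips stand 17 mm ahead of it and the grasp point (between the pads) lies 2 mm behind it (arm.nose_length is the distance from the TCP to the fingertips, in m); x points along the fingers, y is the direction in which the jaws open and shut, and the axes are right-handed (so a half turn about x gives the same grasp; the last joint's range is limited). The gripper opens to 94 mm and grips with 3 to 60 N. Pads are 16 mm wide; open, the fingers measure 119 mm over their backs; the gripper's body (75 mm by 177 mm) begins 78 mm behind the grasp point.
Start: joints at [1.192, 0.417, -0.01, 1.614, 0.005, 1.111, -0.053], TCP at [0.207, -0.59, 0.222] pointing down, gripper open.
Joint ranges: [-2.81, 2.81], [-0.39, 2.02], [-1.27, 1.25], [0.06, 2.57], [-1.19, 4.33], [0.19, 2], [-2.82, 2.82]. Speed limits (rad/s): [1.89, 1.89, 2.39, 2.39, 3.01, 3.01, 3.01].

### API

Orientations are given as a unit quaternion [w, x, y, z].
In Python, from workcell import arm gives the robot as it stands.
- The arm moves only by the shell command python3 -m jog 'ROWS' [FORCE]. ROWS is JSON, one flat list of numbers, 5 for each row, row after row: the closure, from -1 (fully open) to 1 (shut), then the shift along the tool's x, y, z in m, then the turn about the tool's x in degrees. A call has 1 to 5 rows; each row shifts and turns the pose as measured when the row begins, along the tool's axes as they then stand; what a row does not reach is not made up. A row lasts 1/10 s, in which the tool goes at most 50 mm and 8.59 degrees, less where a joint would pass 70% of its speed; a pose out of reach is approached as far as the arm can. A call with a gripper value outside its range is refused whole. The fingers move at their own pace and stop on an object; FORCE is the grip in N (left out, the last holds). Time passes only in rows, so rows that do not move let the fingers close. It gives the time, the measured TCP pose, the force and the opening at its end, in the units of the state.
- arm.get_state(): the state, without advancing time (a new reading comes with each control period).
- arm.camera(name): name is "scene" or "side" or "wrist"; returns a dict with "frame" (400x640x3 uint8, blue, green, red), "range_z" (400x640 float32, m along the optical axis (not along the pixel's ray), 0 where there is no reading), "camera_matrix" (3x3 intrinsics, pixels), "R" (3x3) and "t" (3): a world point X has camera coordinates R X + t; the wrist camera has in their place "mount" (4x4, takes a point from camera to tool coordinates, whose origin is the TCP and whose axes are the tool frame's). Camera axes: x right, y down, z forward; pixel columns grow to the right and rows downward; lengths in m; the calibration is good to about 2 mm. A picture is of the moment at which its call begins: read the wrist's pose just before it.
- arm.sign_off(): hands the job in, once; it reports no verdict.
The state is a dict: "time": time; "joints": joint angles; "dq": joint speeds; "joint_efforts": joint torques, N m; "ee_pos": TCP position; "eef_rot": TCP orientation; "ft_force": force on the tool from outside, world axes, zero at the start; "wrist_torque": the same for the moment, N m; "gripper_width": finger opening in m.
Only numpy, scipy, OpenCV 4.12 (cv2) and the standard library are available. Lean on these libraries where they do the work, as an engineer would, in place of code of your own. Each camera call takes 0.05 s, during which the arm holds its last target.

## Working session

There is one attempt and no reset: what is moved stays moved. The work goes in short steps, Python scripts to look and compute and a shell command to move; the robot and the scene stay as the last step left them, time stands still between calls to the robot, and variables do not carry over. Pictures are saved under pics/ and viewed, and the job is handed in when it is done.

```bash
ls; mkdir -p pics; cat > h.py <<'E'
import numpy as np,cv2
from scipy.spatial.transform import Rotation as Ro
from workcell import arm
def snap(n,f):
    s=arm.get_state(); c=arm.camera(n); cv2.imwrite('pics/'+f,c['frame'])
    if n=='wrist':
        q=s['eef_rot'];R=Ro.from_quat([q[1],q[2],q[3],q[0]]).as_matrix();M=np.array(c['mount'])
        c['Rw']=R@M[:3,:3];c['tw']=R@M[:3,3]+s['ee_pos']
    else:
        R=np.array(c['R']);c['Rw']=R.T;c['tw']=-R.T@np.array(c['t'])
    K=np.array(c['camera_matrix']);d=c['range_z'];v,u=np.mgrid[:400,:640]
    P=np.stack([(u-K[0,2])/K[0,0]*d,(v-K[1,2])/K[1,1]*d,d],-1)
    c['W']=P@c['Rw'].T+c['tw']; c['W'][d==0]=np.nan
    np.save('pics/'+f[:-4]+'.npy',c['W'])
    return c
def st():
    s=arm.get_state();q=s['eef_rot'];R=Ro.from_quat([q[1],q[2],q[3],q[0]]).as_matrix()
    return s,R
E
python3 - <<'E'
from h import *
s,R=st();print(s);print(R.round(3))
for n in['scene','side','wrist']:
    c=snap(n,n+'0.png');print(n,c['tw'],c['Rw'][:,2])
E
```

```text
pics
{'time': 0.0, 'joints': array([ 1.19149416,  0.41797421, -0.01029636,  1.61417029,  0.00471457,
        1.11069225, -0.05300811]), 'dq': array([ 1.21087784e-03,  6.99239761e-04, -1.51595093e-03,  2.81882960e-05,
       -2.08904620e-04, -2.70545479e-04, -1.76767647e-04]), 'joint_efforts': array([ 2.26837847e-04, -8.51233649e+01,  6.38962593e-01, -4.25995338e+01,
       -4.88049444e-02,  1.85429439e-02,  2.69330085e-04]), 'ee_pos': array([ 0.20699801, -0.58935006,  0.2218268 ]), 'eef_rot': array([-0.11844673, -0.69693499, -0.11928172,  0.69715412]), 'ft_force': array([-0.02556904, -0.46277924, -0.18107314]), 'wrist_torque': array([0.05318645, 0.04624128, 0.05427749]), 'gripper_width': 0.09424774564405702}
[[-0.001  0.331 -0.943]
 [ 0.001 -0.943 -0.331]
 [-1.    -0.001  0.   ]]
scene [ 1.33556003 -0.72789047  1.05255763] [-0.54268031  0.49576476 -0.67802314]
side [ 0.41361256 -0.79926785  1.03462475] [ 0.10375366  0.6190771  -0.77844635]
wrist [ 0.26969827 -0.56735353  0.38310496] [-0.21499784 -0.0753667  -0.9737021 ]
```

View pics/scene0.png

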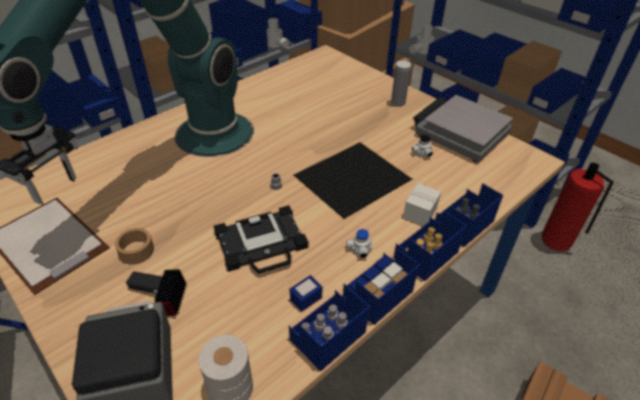

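View pics/side0.png

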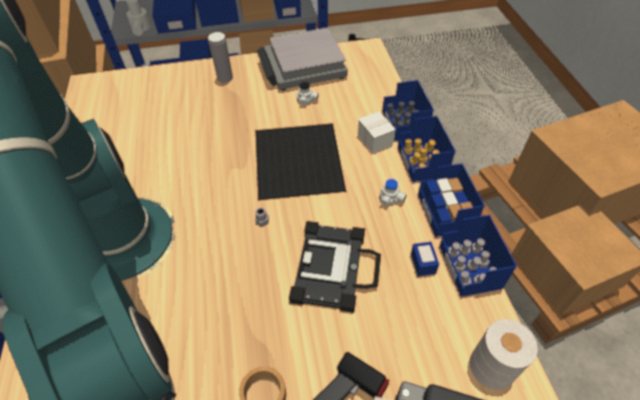

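The scene view shows the tablet at about (262,238) with its handle at (270,265), and the mat at (352,178). In the side view the tablet is at (330,265), the handle at (372,268) and the mat at (300,160). I'll zoom in and measure.

```bash
python3 - <<'E'
from h import *
im=cv2.imread('pics/side0.png');W=np.load('pics/side0.npy')
cv2.imwrite('pics/sz.png',cv2.resize(im[110:330,230:420],None,fx=2.7,fy=2.7,interpolation=cv2.INTER_CUBIC))
# height map top view of the region, rectified  x .3-.9, y -.5..5
Wf=W.reshape(-1,3);C=im.reshape(-1,3);T=np.zeros((400,500,3),np.uint8)
ok=np.isfinite(Wf[:,0]);Wf=Wf[ok];C=C[ok]
print(np.nanmin(Wf,0),np.nanmax(Wf,0))
# tablet: points z .012...05 around
p=W[265,330];print(p,W[160,300],W[268,375],W[258,325], W[259,308])
for n,(u,v) in dict(matTL=(256,128),matTR=(333,125),matBR=(343,190),matBL=(258,195)).items(): print(n,W[v,u])
m=(np.linalg.norm(Wf[:,:2]-p[:2],axis=1)<.2)&(Wf[:,2]>.012)&(Wf[:,2]<.06)
q=Wf[m];print(m.sum(),q.min(0),q.max(0))
print(cv2.minAreaRect((q[:,:2]*1000).astype(np.float32)))
E
```

```text
[-0.65147633 -0.62984875 -0.77842468] [2.32619146 2.22401645 0.77084765]
[ 0.53780075 -0.20246822  0.01351985] [0.52357484 0.18687282 0.00542876] [ 0.64548541 -0.23959739  0.02427456] [ 0.52925922 -0.17999816  0.01436614] [ 0.48408664 -0.18811838  0.03698365]
matTL [ 0.40499603  0.36801551 -0.00140586]
matTR [ 0.65777015  0.32945708 -0.00125775]
matBR [0.62752306 0.04413589 0.00266393]
matBL [0.38112658 0.07699025 0.00092049]
5273 [ 0.41774447 -0.33739673  0.01206094] [ 0.66856109 -0.06192184  0.03997063]
((556.1456909179688, -208.04995727539062), (239.14434814453125, 211.36170959472656), 70.0444107055664)
```

View pics/sz.png

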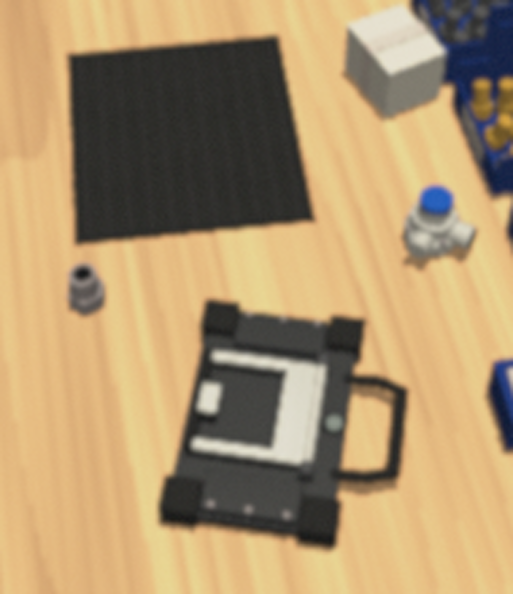

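The tablet's footprint comes out at 239 x 211 mm, which matches the given sizes. Its yaw is about -20°, and the handle and thumb plate sit where the geometry predicts. Next I'll fly above it.

```bash
cat >> h.py <<'E'
def go(x,y,z,yaw=None):
    s,R=st();d=np.array([x,y,z])-s['ee_pos'];print('tool delta mm',(R.T@d*1000).round(1),end=' ')
    cy=np.degrees(np.arctan2(R[1,1],R[0,1]))
    print('yaw',cy.round(2),'pos',s['ee_pos'].round(4),'F',s['ft_force'].round(1),'w',round(s['gripper_width'],4),'t',round(s['time'],2))
    if yaw is not None: print('turn',(-(yaw-cy)+180)%360-180)
E
python3 - <<'E'
from h import *
im=cv2.imread('pics/side0.png');W=np.load('pics/side0.npy')
g=im.max(2);m=((g<70)&(W[...,2]<.012)&(W[...,2]>-.01)).astype(np.uint8)
n,l,s,c=cv2.connectedComponentsWithStats(m);k=l[160,300];print(s[k])
q=W[l==k][:,:2]*1000
h=cv2.convexHull(q.astype(np.float32));print(cv2.minAreaRect(h))
E
python3 -m jog '[-1,0,-0.03,-0.04,0, -1,0,-0.03,-0.04,0, -1,0,-0.03,-0.04,0, -1,0,-0.03,-0.04,0, -1,0,-0.03,-0.04,0]'
python3 -m jog '[-1,0,-0.03,-0.04,0, -1,0,-0.03,-0.04,0, -1,0,-0.03,-0.04,0, -1,0,-0.03,-0.04,0, -1,0,-0.02,-0.02,0]'
python3 -m jog '[1,0,0,0,-8.5, 1,0,0,0,-8.5, 1,0,0,0,-8.5, 1,0,0,0,-8.5, 1,0,0,0,-8.5]'
python3 - <<'E'
from h import *
go(.481,-.181,.222,-20)
snap('wrist','w1.png')
E
```

```text
[ 257  125   88   74 5441]
((517.95654296875, 197.0037078857422), (297.86651611328125, 250.97303771972656), 85.42305755615234)
time: 0.65
ee_pos: [0.343, -0.3829, 0.2199]
eef_rot: [-0.115, -0.697, -0.116, 0.699]
ft_force: [1.5, -1.2, -0.4]
gripper_width: 0.0942
time: 1.15
ee_pos: [0.4686, -0.188, 0.22]
eef_rot: [-0.116, -0.697, -0.116, 0.698]
ft_force: [-1.4, -1.5, -0.3]
gripper_width: 0.0937
time: 1.65
ee_pos: [0.4706, -0.1816, 0.2194]
eef_rot: [-0.363, -0.605, -0.366, 0.607]
ft_force: [-0.6, -0.4, -0.2]
gripper_width: 0.0575
tool delta mm [-2.6  8.8 -5.4] yaw -27.94 pos [ 0.4706 -0.1816  0.2194] F [-0.6 -0.4 -0.2] w 0.0575 t 1.65
turn -7.944771432487158
```

```bash
python3 -m jog '[1,0,0.009,-0.006,-8, 1,0,0,0,0, 1,0,0,0,0, 1,0,0,0,0, 1,0,0,0,0]'
python3 - <<'E'
from h import *
go(.481,-.181,.222,-20)
c=snap('wrist','w2.png')
c=snap('side','s2.png')
E
```

```text
time: 2.2
ee_pos: [0.4802, -0.1808, 0.2189]
eef_rot: [-0.401, -0.58, -0.404, 0.582]
ft_force: [-1.2, -0.3, 0.1]
gripper_width: 0.0134
tool delta mm [-3.1  0.8 -0.1] yaw -20.6 pos [ 0.4802 -0.1808  0.2189] F [-1.2 -0.3  0.1] w 0.0134 t 2.2
turn -0.5986557156388699
```

View pics/w2.png

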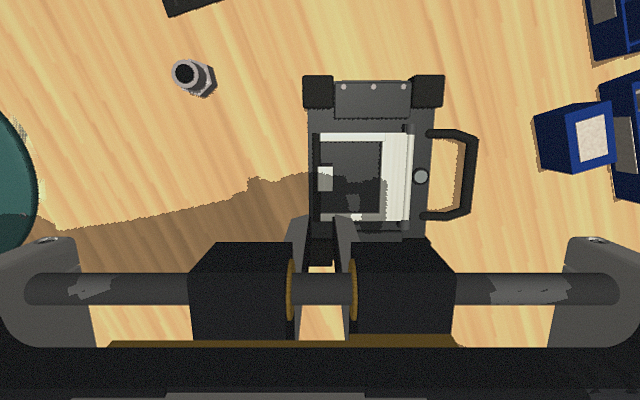

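The wrist view shows the thumb plate at (325,177), the rails at y=137 and 215, the handle bar at (467,172), and corner blocks at (318,91) and (428,91).

```bash
python3 - <<'E'
from h import *
W=np.load('pics/w2.npy');im=cv2.imread('pics/w2.png')
for u,v in [(325,177),(325,168),(325,187),(318,91),(428,91),(467,172),(467,150),(467,200),(360,137),(335,215),(395,175),(420,176)]: print((u,v),W[v,u].round(4))
cv2.imwrite('pics/w2z.png',cv2.resize(im[60:250,290:500],None,fx=3,fy=3))
# handle: dark points z .012-.03 beyond
for n in ['w2','side0','s2']:
    W=np.load(f'pics/{n}.npy').reshape(-1,3)
    x=np.array([.94,-.342]);o=np.array([.533,-.1996]);y=np.array([.342,.94])
    a=(W[:,:2]-o)@x;b=(W[:,:2]-o)@y
    m=(a>.105)&(a<.14)&(abs(b)<.035)&(W[:,2]>.012)&(W[:,2]<.035)
    if m.sum(): print(n,m.sum(),np.median(a[m]),np.polyfit(b[m],a[m],1),W[m][:,2].max())
    m=(W[:,2]>.012)&(W[:,2]<.05)&(abs(a-.025)<.13)&(abs(b)<.14)
    print(a[m].min(),a[m].max(),b[m].min(),b[m].max(), cv2.minAreaRect((W[m][:,:2]*1000).astype(np.float32)))
    m=(W[:,2]>.03)&(W[:,2]<.045)&(abs(a+.055)<.02)&(abs(b)<.03)
    if m.sum(): print('plate',a[m].min(),a[m].max(),b[m].min(),b[m].max(),np.median(W[m][:,2]))
E
```

```text
(325, 177) [ 0.4856 -0.1784  0.0349]
(325, 168) [ 0.4893 -0.1684  0.0344]
(325, 187) [ 0.4813 -0.19    0.0343]
(318, 91) [ 0.5124 -0.084   0.0286]
(428, 91) [ 0.6289 -0.1279  0.0287]
(467, 172) [ 0.6488 -0.235   0.0249]
(467, 150) [ 0.6566 -0.2098  0.0221]
(467, 200) [ 0.6401 -0.2693  0.0249]
(360, 137) [ 0.54   -0.1491  0.0318]
(335, 215) [ 0.4924 -0.1747  0.2029]
(395, 175) [ 0.5647 -0.2062  0.0313]
(420, 176) [ 0.5955 -0.2215  0.0187]
w2 702 0.12297986007506287 [0.00804726 0.12362338] 0.027994532996954147
-0.07730730512767618 0.13258316888054023 -0.11533157553791519 0.11922760723414422 ((561.210205078125, -206.05532836914062), (234.7069091796875, 208.6599884033203), 70.98139190673828)
plate -0.06675088335742332 -0.04343911784363902 -0.029808670335065953 0.02990981183146843 0.03432522743594474
side0 137 0.12320877174131953 [0.00326298 0.12323032] 0.030711017454147616
-0.08100108941379407 0.13034102447548718 -0.11969715820004821 0.11961472065360877 ((556.1456909179688, -208.04995727539062), (239.14434814453125, 211.36170959472656), 70.0444107055664)
plate -0.0694701791735598 -0.0452439441713051 -0.029804805436759573 0.029803533828292848 0.03442128108147291
s2 135 0.12341141966854347 [0.00489925 0.12332469] 0.03049661903716938
-0.0815358278863845 0.1303470440730447 -0.12013491818061536 0.1202797314423686 ((556.2730102539062, -208.53628540039062), (239.63693237304688, 210.63380432128906), 69.33089447021484)
plate -0.06939809490063396 -0.045472275394357754 -0.02959519403287502 0.029910860323500297 0.03502343167250699
```

View pics/w2z.png

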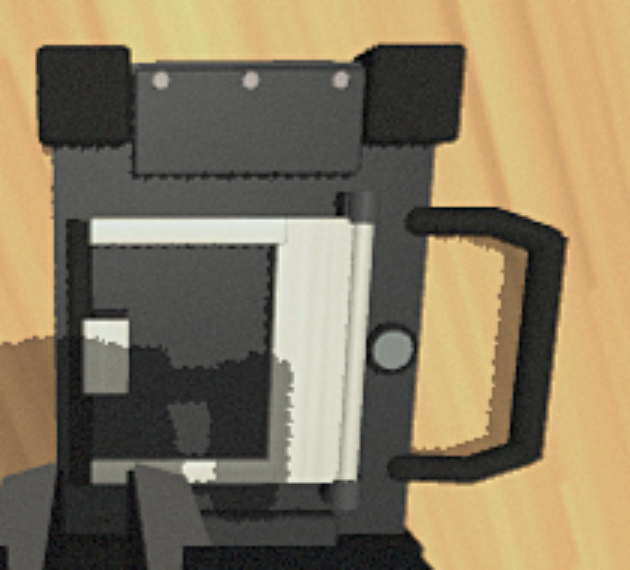

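```bash
python3 -m jog '[1,0.04,0.003,-0.002,-0.6, 1,0.04,0,0,0, 1,0.04,0,0,0, 1,0.02,0,0,0, 1,0,0,0,0]'
python3 - <<'E'
from h import *
go(.484,-.180,.052,-20)
snap('wrist','w3.png')
E
```

```text
time: 2.8
ee_pos: [0.4844, -0.1804, 0.0761]
eef_rot: [-0.404, -0.58, -0.405, 0.58]
ft_force: [-0.9, -0.2, 1.1]
gripper_width: 0.0002
tool delta mm [24.1 -0.5 -0.2] yaw -20.23 pos [ 0.4844 -0.1804  0.0761] F [-0.9 -0.2  1.1] w 0.0002 t 2.8
turn -0.2284902647697038
```

View pics/w3.png

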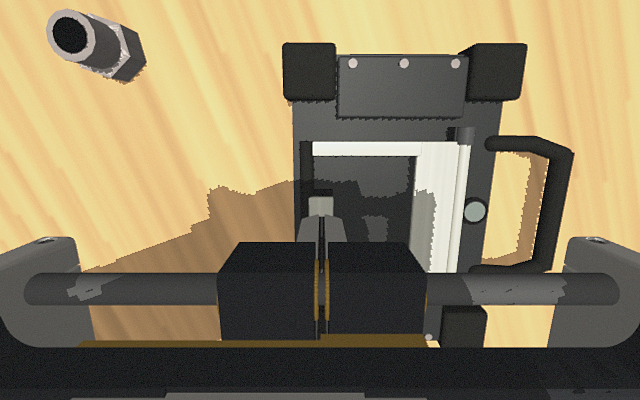

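The shut fingertips (321,215) are lined up with the thumb plate (321,205). Now I'll come down and press.

```bash
python3 -m jog '[1,0.012,0,0,0, 1,0.008,0,0,0, 1,0.004,0,0,0, 1,0.002,0,0,0]'
python3 -m jog '[1,0.002,0,0,0, 1,0,0,0,0]'
```

```text
time: 3.25
ee_pos: [0.4871, -0.1815, 0.0531]
eef_rot: [0.406, 0.581, 0.402, -0.579]
ft_force: [-0.0, 0.2, -0.0]
gripper_width: 0.0001
time: 3.45
ee_pos: [0.4872, -0.1815, 0.0512]
eef_rot: [0.406, 0.581, 0.402, -0.579]
ft_force: [-0.4, 1.3, 0.8]
gripper_width: 0.0005
```

```bash
python3 -m jog '[1,0,-0.003,0,0, 1,0.002,0,0,0, 1,0.002,0,0,0, 1,0,0,0,0]'
python3 -m jog '[1,0.002,0,0,0, 1,0.001,0,0,0, 1,0,0,0,0]'
```

```text
time: 3.85
ee_pos: [0.4846, -0.1806, 0.0477]
eef_rot: [0.407, 0.582, 0.402, -0.579]
ft_force: [-0.0, 0.9, 0.9]
gripper_width: 0.0007
time: 4.15
ee_pos: [0.4848, -0.1806, 0.0456]
eef_rot: [0.407, 0.582, 0.401, -0.579]
ft_force: [-6.2, 2.0, 15.7]
gripper_width: 0.0003
```

Force rose to 15.7 N after about 6.5 mm of travel, so the plate is at its end. I'll back off.

```bash
python3 -m jog '[1,-0.02,0,0,0, 1,-0.04,0,0,0, 1,-0.05,0,0,0, 1,-0.02,0,0,0, 1,0,0,0,0]'
python3 - <<'E'
from h import *
go(.484,-.180,.052,-20)
snap('wrist','w4.png')
snap('side','s4.png')
W=np.load('pics/s4.npy').reshape(-1,3);o=np.array([.535,-.199]);x=np.array([.94,-.342]);y=np.array([.342,.94])
a=(W[:,:2]-o)@x;b=(W[:,:2]-o)@y
m=(abs(b)<.06)&(a<.06)&(a>-.09)&(W[:,2]>.03)&(W[:,2]<.11)
H,_,_=np.histogram2d(a[m],W[m][:,2],bins=[np.arange(-.09,.061,.01),np.arange(.03,.11,.01)]);print(H.astype(int))
E
```

```text
time: 4.65
ee_pos: [0.4834, -0.1797, 0.179]
eef_rot: [0.406, 0.581, 0.402, -0.579]
ft_force: [-0.6, -0.2, -0.9]
gripper_width: 0.0002
tool delta mm [ 1.27e+02 -1.00e-01 -0.00e+00] yaw -20.27 pos [ 0.4834 -0.1797  0.179 ] F [-0.6 -0.2 -0.9] w 0.0002 t 4.65
turn -0.27455222844091054
[[  0   0   0   0   0   0   0]
 [  0   0   0   0   0   0   0]
 [  0   0   0   1  30   0   0]
 [  0   0   1   3 141   1   0]
 [  0   0   0  42  42   0   0]
 [  0   0   1  40   1   0   0]
 [  0   0  20  16   0   0   0]
 [  0   3  32   0   0   0   0]
 [  0  10  27   0   0   0   0]
 [  0  24  10   0   0   0   0]
 [ 17 102   0   0   0   0   0]
 [ 88  64   0   0   0   0   0]
 [152   1   0   0   0   0   0]
 [134   1   0   0   0   0   0]
 [  1   0   0   0   0   0   0]]
```

View pics/w4.png

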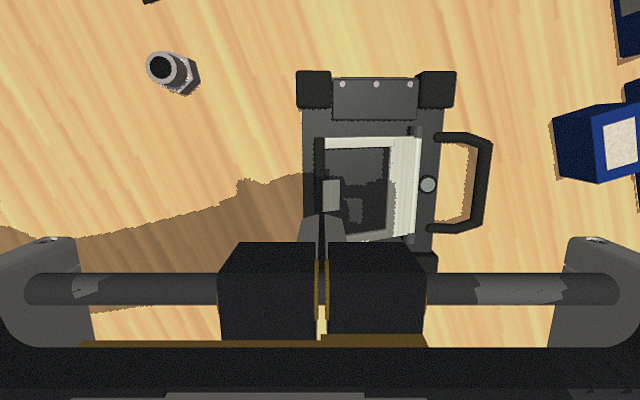

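View pics/s4.png

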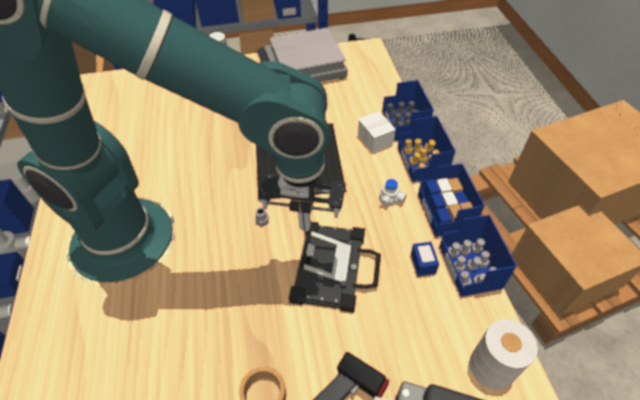

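The stand sprang to about 0.4 rad: its foot is around z 0.073, tablet x -56, at (331,195) in the wrist view. I'll grip the foot bar beside the thumb plate, at tablet y +29, and swing it through its arc.

```bash
python3 -m jog '[0.15,0,-0.001,-0.028,0, 0.15,0,0,0,0, 0.15,0,0,0,0, 0.15,0.02,0,0,0, 0.15,0.02,0,0,0]' 8
python3 - <<'E'
from h import *
go(.4923,-.1525,.071,-20)
snap('wrist','w5.png')
E
```

```text
time: 5.25
ee_pos: [0.4897, -0.1528, 0.131]
eef_rot: [-0.403, -0.58, -0.404, 0.581]
ft_force: [-0.1, -0.5, -1.1]
gripper_width: 0.0367
tool delta mm [60.   2.4 -1.2] yaw -20.33 pos [ 0.4897 -0.1528  0.131 ] F [-0.1 -0.5 -1.1] w 0.0367 t 5.25
turn -0.3277461791079759
```

View pics/w5.png

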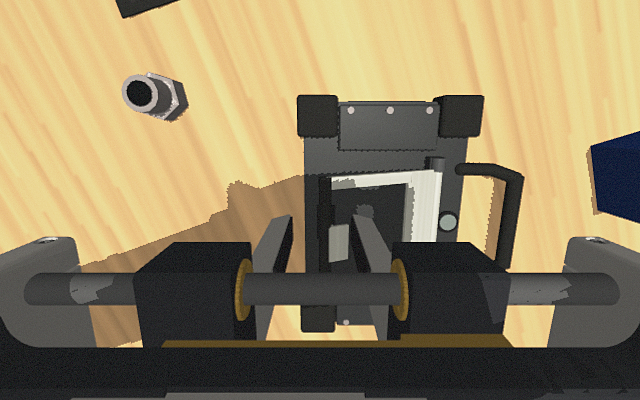

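```bash
python3 -m jog '[0.15,0.02,0.002,-0.001,-0.3, 0.15,0.02,0,0,0, 0.15,0.01,0,0,0, 0.15,0.005,0,0,0]' 8
python3 - <<'E'
from h import *
go(.4923,-.1525,.071,-20)
snap('wrist','w6.png')
E
```

```text
time: 5.7
ee_pos: [0.4886, -0.1532, 0.0694]
eef_rot: [-0.402, -0.577, -0.408, 0.582]
ft_force: [0.2, -0.3, 0.4]
gripper_width: 0.0403
tool delta mm [-1.6  3.2 -2. ] yaw -20.1 pos [ 0.4886 -0.1532  0.0694] F [ 0.2 -0.3  0.4] w 0.0403 t 5.7
turn -0.10294316784518287
```

View pics/w6.png

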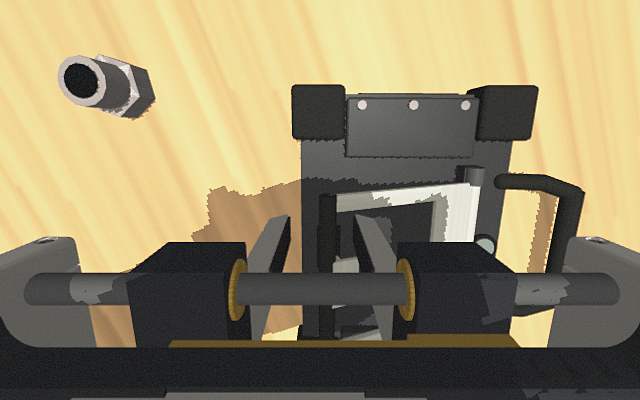

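The fingers straddle the foot bar (325,250), with the right finger between the plate and the rail. Closing lightly.

```bash
python3 -m jog '[0.8,0,0.002,0,0, 0.8,0,0,0,0, 0.8,0,0,0,0, 0.8,0,0,0,0, 0.9,0,0,0,0]' 5
python3 - <<'E'
from h import *
go(.4923,-.1525,.071,-20)
E
```

```text
time: 6.25
ee_pos: [0.4916, -0.1545, 0.0714]
eef_rot: [-0.403, -0.578, -0.407, 0.581]
ft_force: [0.9, -0.0, -0.1]
gripper_width: 0.0096
tool delta mm [ 0.4 -0.1 -2.1] yaw -20.12 pos [ 0.4916 -0.1545  0.0714] F [ 0.9 -0.  -0.1] w 0.0096 t 6.25
turn -0.11978072746177304
```

```bash
python3 -m jog '[0.9,-0.0064,0.0032,0,0, 0.9,-0.0064,0.0032,0,0, 0.9,-0.006,0.004,0,0, 0.9,-0.006,0.004,0,0, 0.9,-0.0054,0.0047,0,0]' 5
python3 - <<'E'
from h import *
go(.4923,-.1525,.071,-20)
E
```

```text
time: 6.75
ee_pos: [0.5103, -0.1614, 0.1041]
eef_rot: [-0.403, -0.578, -0.407, 0.582]
ft_force: [-3.5, 1.3, 1.7]
gripper_width: 0.0099
tool delta mm [ 33.2 -19.7  -2.2] yaw -20.12 pos [ 0.5103 -0.1614  0.1041] F [-3.5  1.3  1.7] w 0.0099 t 6.75
turn -0.11692225029048586
```

```bash
python3 -m jog '[0.9,-0.006,0.0058,0,0, 0.9,-0.0052,0.0062,0,0, 0.9,-0.0045,0.0065,0,0, 0.9,-0.004,0.007,0,0]' 5
python3 - <<'E'
from h import *
go(.4923,-.1525,.071,-20)
s,R=st();print((s['ee_pos'][:2]-[.535,-.199])@[.94,-.342])
snap('side','s7.png')
snap('wrist','w7.png')
E
```

```text
time: 7.15
ee_pos: [0.5359, -0.1708, 0.1261]
eef_rot: [-0.402, -0.577, -0.408, 0.582]
ft_force: [-6.7, 2.5, 1.4]
gripper_width: 0.0095
tool delta mm [ 55.5 -46.7  -2.3] yaw -20.12 pos [ 0.5359 -0.1708  0.1261] F [-6.7  2.5  1.4] w 0.0095 t 7.15
turn -0.11690476644199066
-0.00880631287922158
```

View pics/w7.png

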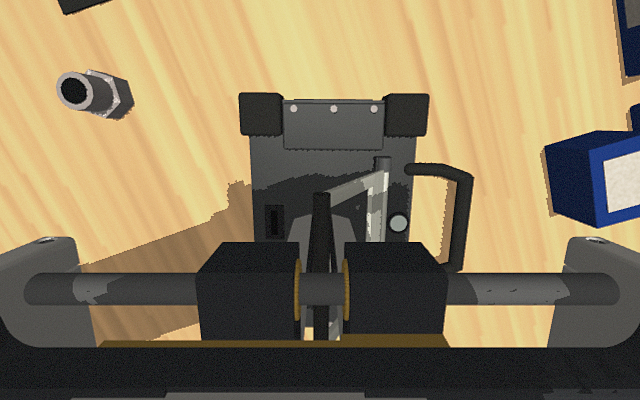

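```bash
python3 -m jog '[0.9,-0.0005,0.003,0,0, 0.9,0,0.002,0,0]' 5
python3 - <<'E'
from h import *
go(.4923,-.1525,.071,-20)
s,R=st();print((s['ee_pos'][:2]-[.535,-.199])@[.94,-.342])
E
python3 -m jog '[0.4,0,0,0,0, 0.2,0,0,0,0, 0.15,0,0,0,0, 0.15,0,0,0,0]' 5
python3 -m jog '[0.15,-0.02,0,0,0, 0.15,-0.04,0,0,0, 0.15,-0.04,0,0,0, 0.15,0,0,0,0]' 5
python3 - <<'E'
from h import *
go(.4923,-.1525,.071,-20)
snap('side','s8.png')
snap('wrist','w8.png')
for n in ['s8','w8']:
    W=np.load(f'pics/{n}.npy').reshape(-1,3);o=np.array([.535,-.199]);x=np.array([.94,-.342]);y=np.array([.342,.94])
    a=(W[:,:2]-o)@x;b=(W[:,:2]-o)@y
    m=(abs(b)<.052)&(a<.06)&(a>-.09)&(W[:,2]>.03)&(W[:,2]<.145)
    H,_,_=np.histogram2d(a[m],W[m][:,2],bins=[np.arange(-.09,.061,.01),np.arange(.03,.15,.01)]);print(H.astype(int))
    m=(W[:,2]>.012)&(W[:,2]<.05)&(abs(a-.025)<.13)&(abs(b)<.14)
    print(a[m].min(),a[m].max(),b[m].min(),b[m].max(), cv2.minAreaRect((W[m][:,:2]*1000).astype(np.float32)))
    m=(a>.105)&(a<.14)&(abs(b)<.035)&(W[:,2]>.012)&(W[:,2]<.035)
    print(m.sum(),np.median(a[m]),np.polyfit(b[m],a[m],1),W[m][:,2].max())
E
```

```text
time: 7.45
ee_pos: [0.5407, -0.1721, 0.1257]
eef_rot: [-0.402, -0.577, -0.408, 0.582]
ft_force: [-5.7, 3.6, 2.7]
gripper_width: 0.01
tool delta mm [ 55.3 -51.6  -1.8] yaw -20.11 pos [ 0.5407 -0.1721  0.1257] F [-5.7  3.6  2.7] w 0.01 t 7.45
turn -0.10729065089776668
-0.003832854376718802
time: 7.85
ee_pos: [0.5413, -0.1724, 0.1256]
eef_rot: [-0.402, -0.577, -0.408, 0.582]
ft_force: [-0.1, 0.8, 0.5]
gripper_width: 0.0378
time: 8.25
ee_pos: [0.5417, -0.1725, 0.2284]
eef_rot: [-0.402, -0.577, -0.408, 0.582]
ft_force: [0.6, -0.1, 0.0]
gripper_width: 0.0401
tool delta mm [157.9 -51.6  -1.9] yaw -20.09 pos [ 0.5417 -0.1725  0.2284] F [ 0.6 -0.1  0. ] w 0.0401 t 8.25
turn -0.08589916173860956
[[  0   0   0   0   0   0   0   0   0   0   0]
 [  0   0   0   0   0   0   0   0   0   0   0]
 [  0   0   0   0   0   0   0   0   0   0   0]
 [  0   0   0   0   0   0   0   0   0   0   0]
 [  0   0   0   0   0   0   0   0   0   0   0]
 [  0   0   0   0   0   0   0   0   0   0   0]
 [  0   0   0   0   0   0   0   0   0   0   0]
 [  0   0   0   0   0   0   0   0   0  11   1]
 [  0   0   0   0   0   0   0
[... 811 characters left out ...]
   0   0   0   0   0   0]
 [  0   0   0   0   0   0   0   0   0   0   0]
 [  0   0   0   0   0   0   0   0   0   0   0]
 [  0   0   0   0   0   0   0   0   0 867  88]
 [  0   0   0   0   0   0   4  57 243 242   0]
 [  0   0   0   0   0  25  86  42   0   0   0]
 [  0   0   0  10  64  59   2   0   0   0   0]
 [  0   0 253  48  10   0   0   0   0   0   0]
 [ 92 208  60   0   0   0   0   0   0   0   0]
 [234   0   0   0   0   0   0   0   0   0   0]]
-0.0733518488481723 0.13640269042336134 -0.10200092791701093 0.11974416923395968 ((567.9342041015625, -201.23573303222656), (221.7624969482422, 209.53524780273438), 70.20635986328125)
618 0.12669942575662785 [0.02093986 0.12718045] 0.0281846661125143
```

View pics/w8.png

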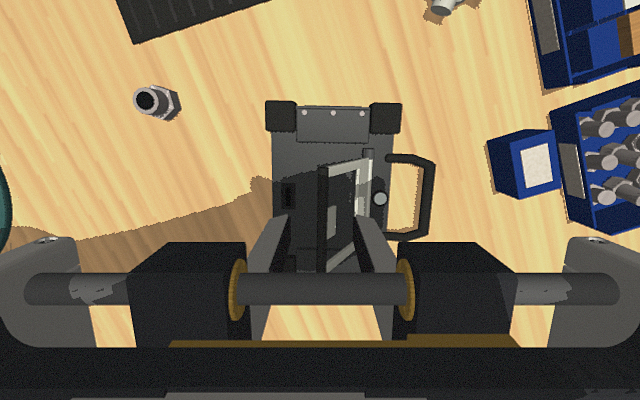

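The stand is at its stop: foot top about z 0.13, and the tablet itself slid about 5 mm and turned about -1° under the final push. Now to the handle.

```bash
python3 - <<'E'
from h import *
for n in ['s8','w8']:
    W=np.load(f'pics/{n}.npy').reshape(-1,3);o=np.array([.535,-.199]);x=np.array([.94,-.342]);y=np.array([.342,.94])
    a=(W[:,:2]-o)@x;b=(W[:,:2]-o)@y
    m=(abs(b)<.052)&(a<.02)&(a>-.03)&(W[:,2]>.1)&(W[:,2]<.145);print(np.percentile(W[m][:,2],[50,90,97]), np.median(a[m]))
E
python3 -m jog '[0.15,0,0.044,0.010,0.9, 0.15,0,0.044,0.010,0, 0.15,0.02,0.042,0.010,0, 0.15,0.03,0,0,0, 0.15,0,0,0,0]' 20
python3 - <<'E'
from h import *
go(.654,-.2465,.022,-21.2)
snap('wrist','w9.png')
E
```

```text
[0.12732656 0.13086122 0.13263341] -0.0029020707407327435
[0.12794412 0.12976673 0.13025648] -0.0018401733953312806
time: 8.85
ee_pos: [0.6505, -0.2479, 0.1627]
eef_rot: [-0.394, -0.577, -0.407, 0.588]
ft_force: [-0.3, -0.3, -1.2]
gripper_width: 0.0401
tool delta mm [140.6   6.1  -3. ] yaw -20.99 pos [ 0.6505 -0.2479  0.1627] F [-0.3 -0.3 -1.2] w 0.0401 t 8.85
turn 0.21424614147119314
```

View pics/w9.png

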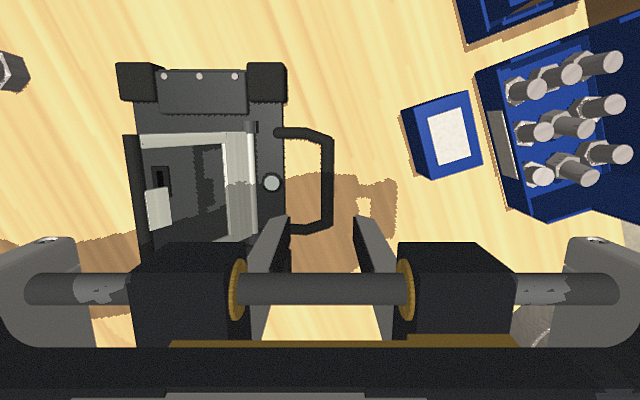

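```bash
python3 - <<'E'
from h import *
s,R=st()
h=np.array([.654,-.2465]);x=R[:2,1];y=-R[:2,2]
for n in ['w9','s8']:
    W=np.load(f'pics/{n}.npy').reshape(-1,3);a=(W[:,:2]-h)@x;b=(W[:,:2]-h)@y
    m=(abs(a)<.02)&(abs(b)<.035)&(W[:,2]>.014)&(W[:,2]<.04)
    print(n,m.sum(),np.median(a[m]),np.polyfit(b[m],a[m],1),np.percentile(W[m][:,2],95))
    m=(abs(a)<.009)&(abs(b)<.08)&(W[:,2]>.014)&(W[:,2]<.04);print('b ext',np.percentile(b[m],[1,99]))
    m=(abs(a)<.1)&(abs(b)<.06)&(W[:,2]>.05)&(W[:,2]<.13);print(m.sum(),W[m][:,2].max() if m.any() else 0)
E
```

```text
w9 879 0.000631866236031393 [0.00402819 0.00073426] 0.026767945842177954
b ext [-0.04719219  0.05262395]
1473 0.07570823519666053
s8 135 -0.0020501265631112007 [-0.00340518 -0.00187789] 0.02871070868450152
b ext [-0.05039929  0.04742391]
170 0.06970687806045073
```

```bash
python3 -m jog '[0.15,0.04,0.005,-0.003,0, 0.15,0.04,0,0,0, 0.15,0.03,0,0,0, 0.15,0.01,0,0,0, 0.15,0,0,0,0]' 20
python3 - <<'E'
from h import *
go(.654,-.2465,.021,-21.2)
E
```

```text
time: 9.4
ee_pos: [0.6563, -0.2461, 0.0491]
eef_rot: [-0.397, -0.579, -0.404, 0.586]
ft_force: [-0.2, 0.4, 1.9]
gripper_width: 0.04
tool delta mm [28.1 -1.6  1.1] yaw -20.94 pos [ 0.6563 -0.2461  0.0491] F [-0.2  0.4  1.9] w 0.04 t 9.4
turn 0.2612164476623775
```

```bash
python3 -m jog '[0.15,0.015,-0.003,0.001,0, 0.15,0.008,0,0,0, 0.15,0.004,0,0,0, 0.15,0,0,0,0]' 20
python3 - <<'E'
from h import *
go(.654,-.2465,.021,-21.2)
snap('wrist','w10.png')
E
```

```text
time: 9.8
ee_pos: [0.6546, -0.2467, 0.0256]
eef_rot: [-0.399, -0.58, -0.403, 0.585]
ft_force: [0.1, 1.2, 0.6]
gripper_width: 0.0395
tool delta mm [ 4.6 -0.6  0. ] yaw -20.95 pos [ 0.6546 -0.2467  0.0256] F [0.1 1.2 0.6] w 0.0395 t 9.8
turn 0.24758690961391494
```

View pics/w10.png

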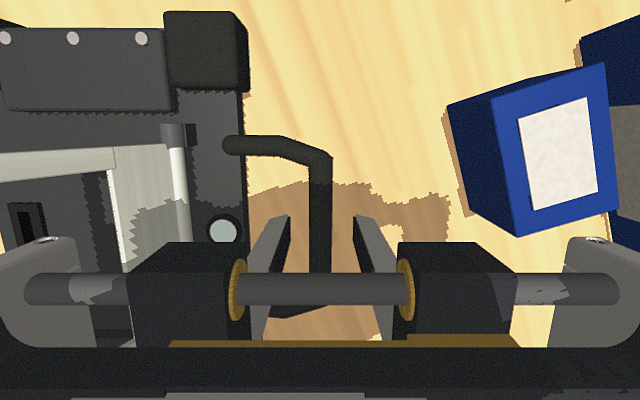

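The handle bar (318,240) is centred between the fingers and clear of the tablet. Last few mm down, then grip.

```bash
python3 -m jog '[0.15,0.006,0,0,0, 0.6,0,0,0,0, 0.9,0,0,0,0, 0.9,0,0,0,0, 0.9,0,0,0,0]' 25
python3 -m jog '[0.9,0,0,0,0, 0.9,0,0,0,0]' 25
python3 - <<'E'
from h import *
go(.654,-.2465,.021,-21.2)
E
```

```text
time: 10.35
ee_pos: [0.6552, -0.2469, 0.0206]
eef_rot: [-0.399, -0.58, -0.402, 0.585]
ft_force: [-3.1, 1.3, -0.1]
gripper_width: 0.0131
time: 10.55
ee_pos: [0.6552, -0.2469, 0.0206]
eef_rot: [-0.399, -0.58, -0.402, 0.585]
ft_force: [0.4, 0.1, -1.6]
gripper_width: 0.0133
tool delta mm [-0.4 -1.3  0.1] yaw -20.96 pos [ 0.6552 -0.2469  0.0206] F [ 0.4  0.1 -1.6] w 0.0133 t 10.55
turn 0.2409134724362616
```

```bash
python3 -m jog '[0.9,-0.016,-0.003,0,0, 0.9,-0.017,-0.003,0,0, 0.9,-0.017,-0.006,0,0, 0.9,-0.017,-0.006,0,0, 0.9,-0.016,-0.009,0,0]' 25
python3 - <<'E'
from h import *
go(.654,-.2465,.021,-21.2)
E
python3 -m jog '[0.9,-0.016,-0.009,0,0, 0.9,-0.014,-0.011,0,0, 0.9,-0.014,-0.011,0,0, 0.9,-0.012,-0.013,0,0, 0.9,-0.012,-0.014,0,0]' 25
python3 - <<'E'
from h import *
go(.654,-.2465,.021,-21.2)
snap('side','s11.png')
snap('scene','c11.png')
E
```

```text
time: 11.05
ee_pos: [0.6287, -0.2362, 0.1091]
eef_rot: [-0.399, -0.58, -0.403, 0.585]
ft_force: [-1.2, 0.5, -5.2]
gripper_width: 0.0134
tool delta mm [87.8 28.1  0.2] yaw -20.94 pos [ 0.6287 -0.2362  0.1091] F [-1.2  0.5 -5.2] w 0.0134 t 11.05
turn 0.25733561306986985
time: 11.55
ee_pos: [0.5715, -0.2138, 0.1877]
eef_rot: [-0.4, -0.58, -0.402, 0.585]
ft_force: [-0.6, 0.2, -6.0]
gripper_width: 0.013
tool delta mm [166.1  89.7   0.3] yaw -20.91 pos [ 0.5715 -0.2138  0.1877] F [-0.6  0.2 -6. ] w 0.013 t 11.55
turn 0.2902989520862036
```

View pics/s11.png

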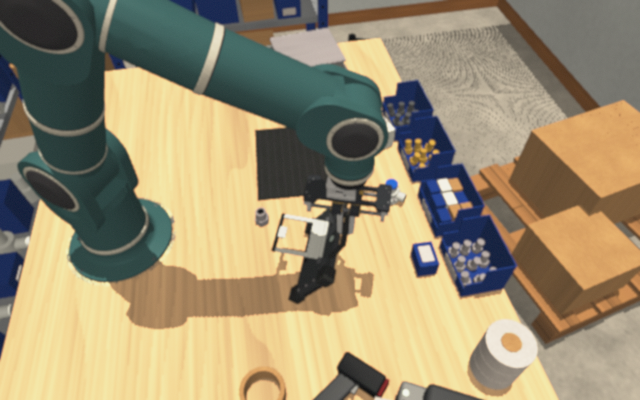

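View pics/c11.png

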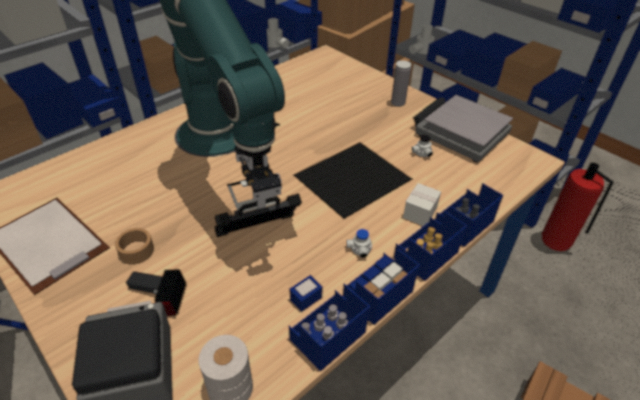

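The tablet is pivoting on its bottom edge and the stand is still out, with the foot at (282,232) in the side view. I'll continue and lift clear. This scene picture also shows the mat without occlusion, so I'll fit it now.

```bash
python3 -m jog '[0.9,-0.010,-0.015,0,0, 0.9,-0.009,-0.016,0,0, 0.9,-0.007,-0.016,0,0, 0.9,-0.010,-0.015,0,0, 0.9,-0.015,-0.012,0,0]' 25
python3 -m jog '[0.9,-0.02,-0.005,0,0, 0.9,-0.02,0,0,0, 0.9,-0.02,0,0,0, 0.9,-0.01,0,0,0, 0.9,0,0,0,0]' 25
python3 - <<'E'
from h import *
go(.474,.21,.26,-8)
snap('scene','c12.png')
for n,seed in [('c11',(352,178)),('c12',(352,178)),('side0',(300,160))]:
    im=cv2.imread(f'pics/{n}.png');W=np.load(f'pics/{n}.npy')
    m=((im.max(2)<75)).astype(np.uint8);m=cv2.morphologyEx(m,cv2.MORPH_OPEN,np.ones((3,3)))
    _,l,s,c=cv2.connectedComponentsWithStats(m);k=l[seed[1],seed[0]];print(n,s[k])
    ct,_=cv2.findContours((l==k).astype(np.uint8),cv2.RETR_EXTERNAL,cv2.CHAIN_APPROX_NONE);ct=max(ct,key=len)
    # ray-plane z=.003 corners by quad approx
    h=cv2.convexHull(ct);ap=cv2.approxPolyDP(h,8,True)[:,0];print(ap.tolist())
    # contour pts -> plane z=.003
    nm='scene' if n[0]=='c' else 'side';c=arm.camera(nm);K=np.array(c['camera_matrix']);R=np.array(c['R']);t=-R.T@np.array(c['t'])
    def pl(p):
        r=np.c_[p.astype(float),np.ones(len(p))]@np.linalg.inv(K).T@R;return t+r*((.003-t[2])/r[:,2])[:,None]
    q=pl(ct[:,0])[:,:2];print(cv2.minAreaRect((q*1000).astype(np.float32)))
    print(pl(ap)[:,:2].round(4).tolist())
E
```

```text
time: 12.15
ee_pos: [0.4998, -0.1859, 0.2433]
eef_rot: [-0.401, -0.58, -0.401, 0.585]
ft_force: [0.3, 0.2, -7.6]
gripper_width: 0.0132
time: 12.65
ee_pos: [0.4928, -0.1824, 0.3191]
eef_rot: [-0.402, -0.579, -0.401, 0.585]
ft_force: [0.3, -0.5, -7.6]
gripper_width: 0.0133
tool delta mm [  56.9 -156.7 -360.6] yaw -20.8 pos [ 0.4928 -0.1824  0.3191] F [ 0.3 -0.5 -7.6] w 0.0133 t 12.65
turn -12.79902683797161
c11 [ 296  144  113   74 4432]
[[408, 177], [343, 217], [296, 174], [361, 144]]
((524.0390625, 193.1918182373047), (292.45648193359375, 251.75514221191406), 85.91374969482422)
[[0.6478, 0.3296], [0.6353, 0.0395], [0.389, 0.0651], [0.4193, 0.3455]]
c12 [ 296  144  113   74 4433]
[[408, 177], [343, 217], [296, 174], [361, 144]]
((524.023681640625, 193.42282104492188), (292.2894287109375, 251.70037841796875), 85.94381713867188)
[[0.6478, 0.3296], [0.6353, 0.0395], [0.389, 0.0651], [0.4193, 0.3455]]
side0 [ 257  125   88   74 5479]
[[331, 125], [344, 190], [259, 198], [257, 131]]
((517.6149291992188, 195.30197143554688), (289.6928405761719, 250.67080688476562), 85.76109313964844)
[[0.6503, 0.3262], [0.6303, 0.0433], [0.3828, 0.0634], [0.4068, 0.3479]]
```

View pics/c12.png

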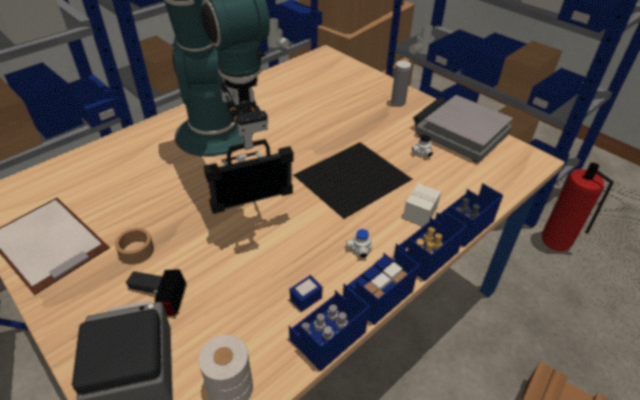

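The tablet hangs from the handle, screen away from the robot, at (250,180). It weighs about 7.6 N and nothing else has moved. Three fits agree on the mat: centre about (0.521, 0.194), yaw -4.2°. Moving over it.

```bash
python3 - <<'E'
from h import *
for n in ['side0','c12']:
    W=np.load(f'pics/{n}.npy').reshape(-1,3)
    m=(W[:,0]>.37)&(W[:,0]<.72)&(W[:,1]>-.0)&(W[:,1]<.4)&(W[:,2]>.02)&(W[:,2]<.1)
    q=W[m];print(n,m.sum(), q.min(0),q.max(0)) if m.any() else 0
E
python3 -m jog '[0.9,0,-0.002,-0.02,0, 0.9,0,-0.004,-0.03,0, 0.9,0,-0.004,-0.038,0, 0.9,0,-0.004,-0.038,0, 0.9,0,-0.004,-0.038,0]' 25
python3 -m jog '[0.9,0,-0.004,-0.038,0, 0.9,0,-0.004,-0.038,0, 0.9,0,-0.004,-0.038,0, 0.9,0,-0.004,-0.03,0, 0.9,0,-0.002,-0.02,0]' 25
python3 -m jog '[0.9,0,0,0,-4, 0.9,0,0,0,-4, 0.9,0,0,0,-4, 0.9,0,0,0,-3, 0.9,0,0,0,-1]' 25
python3 - <<'E'
from h import *
go(.589,.1895,.25,-4.2)
E
```

```text
time: 13.35
ee_pos: [0.5326, -0.0237, 0.3107]
eef_rot: [-0.397, -0.579, -0.4, 0.59]
ft_force: [0.9, -0.5, -6.3]
gripper_width: 0.0133
time: 13.85
ee_pos: [0.5752, 0.1445, 0.304]
eef_rot: [-0.395, -0.576, -0.403, 0.591]
ft_force: [0.5, -0.7, -7.1]
gripper_width: 0.013
time: 14.35
ee_pos: [0.5737, 0.1492, 0.2978]
eef_rot: [-0.474, -0.51, -0.488, 0.527]
ft_force: [0.6, 0.3, -8.0]
gripper_width: 0.0134
tool delta mm [ 47.2  13.8 -41.6] yaw -4.31 pos [0.5737 0.1492 0.2978] F [ 0.6  0.3 -8. ] w 0.0134 t 14.35
turn -0.11410951165362349
```

```bash
python3 -m jog '[0.9,-0.002,0.006,-0.018,0, 0.9,0,0.006,-0.018,0, 0.9,0,0.002,-0.006,0, 0.9,0,0,0,0, 0.9,0,0,0,0]' 25
python3 - <<'E'
from h import *
go(.589,.1895,.25,-4.2)
s,R=st();print(R.round(3))
snap('side','s13.png');snap('scene','c13.png');snap('wrist','w13.png')
im=cv2.imread('pics/s13.png');cv2.imwrite('pics/s13z.png',cv2.resize(im[60:260,200:440],None,fx=3,fy=3,interpolation=cv2.INTER_CUBIC))
for n in ['s13','c13']:
    W=np.load(f'pics/{n}.npy').reshape(-1,3);h=s['ee_pos'][:2];x=R[:2,1];y=-R[:2,2]
    a=(W[:,:2]-h)@x;b=(W[:,:2]-h)@y
    m=(abs(b)<.13)&(a<.06)&(a>-.15)&(W[:,2]>.05)&(W[:,2]<.26)
    H,_,_=np.histogram2d(W[m][:,2],a[m],bins=[np.arange(.05,.26,.02),np.arange(-.15,.061,.015)]);print(H.astype(int))
    print('b',np.percentile(b[m],[.5,99.5]))
    m&=(abs(a)<.05)&(W[:,2]<.2)
    if m.sum()>50:
        A=np.c_[W[m][:,2],b[m],np.ones(m.sum())];print('plane a~z,b',np.linalg.lstsq(A,a[m],rcond=None)[0])
E
```

```text
time: 14.85
ee_pos: [0.5907, 0.189, 0.2958]
eef_rot: [-0.472, -0.509, -0.487, 0.53]
ft_force: [1.1, -1.3, -7.4]
gripper_width: 0.0133
tool delta mm [45.8 -0.1 -0.7] yaw -4.58 pos [0.5907 0.189  0.2958] F [ 1.1 -1.3 -7.4] w 0.0133 t 14.85
turn -0.38030105258451385
[[-0.036  0.996 -0.08 ]
 [-0.004 -0.08  -0.997]
 [-0.999 -0.036  0.007]]
[[  0   0   0   0   0   0   0   0   0   0   0   0   0   0]
 [  0   0   0   0   0   0   0   0   8   9   3   0   0   0]
 [  0   0   0   0   0   0   0   0  29  32  10   0   0   0]
 [  0   0   0   0   0   0   0   0  30  55  12   0   0   0]
 [  0   0   0   0   0   0   0   0  20  35   5   0   0   0]
 [  0   3 120  37   2   0   0   0  21  42  12   0   0   0]
 [  0   0   5  22  39  36  13   0  15  62  10   0   0   0]
 [  0   0   0   0   0   1  37 147 119  74  19   0   0   0]
 [  0   0   0   0   0   0   0   0  82  92  25   0   0   0]
 [  0   0   0   0   0   0   0   0   4 108 132   0   0   0]]
b [-0.12227842  0.10487741]
plane a~z,b [-0.0941373  -0.08628377 -0.00715446]
[[  0   0   0   0   0   0   0   0   0   0   0   0   0   0]
 [  0   0   0   0   0   0   0   0   1   6  79   0   0   0]
 [  0   0   0   0   0   0   0   0   4  20 247   0   0   0]
 [  0   0   0   0   0   0   0   0   4  25 270   1   0   0]
 [  0   0   0   0   0   0   0   0   0  14 255   0   0   0]
 [  0   0  64  34   1   0   0   0   1  12 282   3   0   0]
 [  0   0   0   9  14   8   6   0   0  13 265   8   0   0]
 [  0   0   0   0   0   0   1   8   0   7 242  36   0   0]
 [  0   0   0   0   0   0   0   0   0  16 195 140   0   0]
 [  0   0   0   0   0   0   0   0   0  76 294  93   0   0]]
b [-0.12205031  0.11261116]
plane a~z,b [0.05365099 0.02254603 0.00069695]
```

View pics/s13z.png

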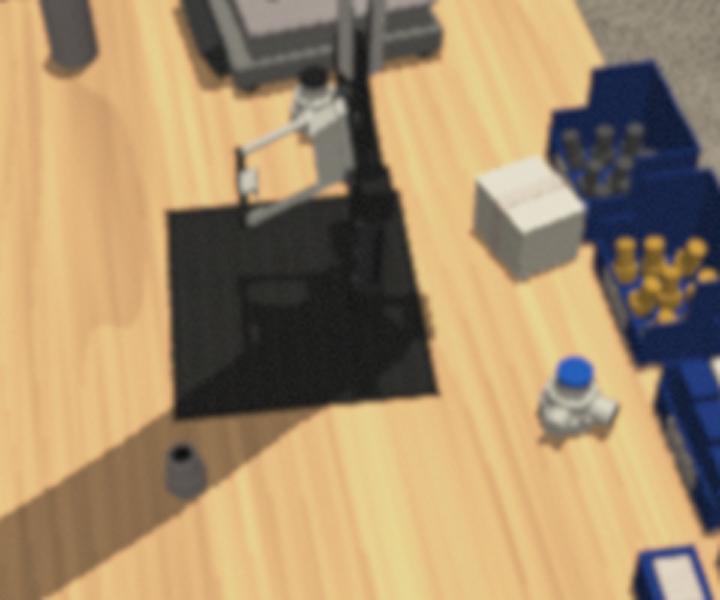

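View pics/c13.png

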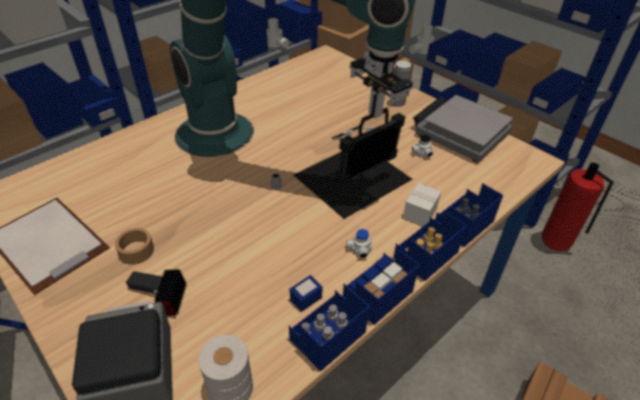

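The hang is near vertical, about 3° top-forward, with the bottom around z 0.09. The tablet sits about 4 mm off along the bar and about 1° off in yaw. I'll correct these and lower.

```bash
python3 -m jog '[0.9,0.015,0.009,-0.001,-0.8, 0.9,0.02,0.001,0,0, 0.9,0.02,0.001,0,0, 0.9,0.012,0,0,0, 0.9,0,0,0,0]' 25
python3 - <<'E'
from h import *
go(.600,.1907,.2085,-3.4)
s,R=st();print(R.round(3))
snap('scene','c14.png')
W=np.load('pics/c14.npy');W=W.reshape(-1,3);h=s['ee_pos'];t=np.radians(-4.2);x=np.array([np.cos(t),np.sin(t)]);y=np.array([-x[1],x[0]])
a=(W[:,:2]-h[:2])@x;b=(W[:,:2]-h[:2])@y
m=(abs(b)<.1)&(abs(a-.018)<.02)&(W[:,2]>h[2]-.19)&(W[:,2]<h[2]-.06)
for i in range(6):
    A=np.c_[W[m][:,2]-h[2],b[m],np.ones(m.sum())];k=np.linalg.lstsq(A,a[m],rcond=None)[0];r=abs(a[m]-A@k);print(m.sum(),k,r.std())
    mm=np.where(m)[0];m=np.zeros_like(m);m[mm[r<max(.003,2*r.std())]]=1
m=(abs(a)<.05)&(abs(b)<.15)&(W[:,2]>h[2]-.2)&(W[:,2]<h[2]-.05);print(np.percentile(b[m],[.3,99.7]))
E
```

```text
time: 15.5
ee_pos: [0.6016, 0.1859, 0.2234]
eef_rot: [-0.476, -0.506, -0.49, 0.526]
ft_force: [-0.1, -0.6, -7.3]
gripper_width: 0.0134
tool delta mm [15.  -1.4 -4.8] yaw -3.8 pos [0.6016 0.1859 0.2234] F [-0.1 -0.6 -7.3] w 0.0134 t 15.5
turn -0.39634839220855156
[[-0.035  0.997 -0.066]
 [-0.005 -0.066 -0.998]
 [-0.999 -0.035  0.007]]
1433 [ 0.04001578 -0.00869234  0.01716147] 0.0018973809419317684
1322 [ 0.05044174 -0.00868627  0.01863519] 0.0008955878038036149
1260 [ 0.05241729 -0.00878465  0.01892345] 0.0007826114087142454
1255 [ 0.05276654 -0.00876003  0.01897882] 0.0007760860601961845
1255 [ 0.05276654 -0.00876003  0.01897882] 0.0007760860601961845
1255 [ 0.05276654 -0.00876003  0.01897882] 0.0007760860601961845
[-0.11872329  0.11736982]
```

Screen plane fit: tilt 3.0°, yaw within 0.5° of the mat, laterally centred on the grip within 1 mm. Lowering to contact.

```bash
python3 -m jog '[0.9,0.006,-0.001,-0.003,0.4, 0.9,0.004,0,0,0, 0.9,0.003,0,0,0, 0.9,0,0,0,0]' 25
python3 - <<'E'
from h import *
go(.5999,.1887,.2085,-4.2)
E
```

```text
time: 15.95
ee_pos: [0.6054, 0.1901, 0.2194]
eef_rot: [-0.477, -0.513, -0.485, 0.524]
ft_force: [0.4, 0.2, -7.0]
gripper_width: 0.0133
tool delta mm [11.  -5.2  1.7] yaw -4.37 pos [0.6054 0.1901 0.2194] F [ 0.4  0.2 -7. ] w 0.0133 t 15.95
turn -0.17037330937375827
```

```bash
python3 -m jog '[0.9,0.003,-0.004,0.001,0, 0.9,0.003,-0.001,0,0, 0.9,0.003,0,0,0, 0.9,0.001,0,0,0]' 25
python3 - <<'E'
from h import *
go(.5999,.1887,.2085,-4.2)
s,R=st();print(R[:,0].round(3),s['joints'].round(3))
E
```

```text
time: 16.35
ee_pos: [0.6037, 0.1908, 0.2177]
eef_rot: [-0.479, -0.517, -0.481, 0.521]
ft_force: [-0.0, -2.1, -3.5]
gripper_width: 0.0131
tool delta mm [ 9.2 -3.6  2.3] yaw -4.45 pos [0.6037 0.1908 0.2177] F [-0.  -2.1 -3.5] w 0.0131 t 16.35
turn -0.25092466571535965
[-0.005 -0.001 -1.   ] [ 0.099  0.512 -0.632  1.576  0.319  1.165 -0.678]
```

```bash
python3 - <<'E'
from h import *
snap('side','s15.png');snap('scene','c15.png')
a=cv2.imread('pics/s15.png')[60:260,210:410];b=cv2.imread('pics/c15.png')[60:260,290:490]
cv2.imwrite('pics/z15.png',cv2.resize(np.hstack([a,b]),None,fx=2,fy=2,interpolation=cv2.INTER_CUBIC))
s,R=st();h=s['ee_pos'];t=np.radians(-4.2);x=np.array([np.cos(t),np.sin(t)]);y=np.array([-x[1],x[0]])
W=np.load('pics/c15.npy').reshape(-1,3)
a=(W[:,:2]-h[:2])@x;b=(W[:,:2]-h[:2])@y
m=(abs(b)<.1)&(abs(a-.018)<.02)&(W[:,2]>h[2]-.19)&(W[:,2]<h[2]-.06)
for i in range(6):
    A=np.c_[W[m][:,2]-h[2],b[m],np.ones(m.sum())];k=np.linalg.lstsq(A,a[m],rcond=None)[0];r=abs(a[m]-A@k)
    mm=np.where(m)[0];m=np.zeros_like(m);m[mm[r<max(.003,2*r.std())]]=1
print(k)
m=(abs(a-.015)<.03)&(abs(b)<.11)&(W[:,2]>-.01)&(W[:,2]<h[2])
H,_=np.histogram(W[m][:,2],np.arange(-.01,.23,.01));print(H)
E
```

```text
[ 0.02614178 -0.0062202   0.01902131]
[103 462  92 107 117 113 110 108 115 112 123 121 122 111 121 134 245 181
  24  19  24  61  74]
```

View pics/z15.png

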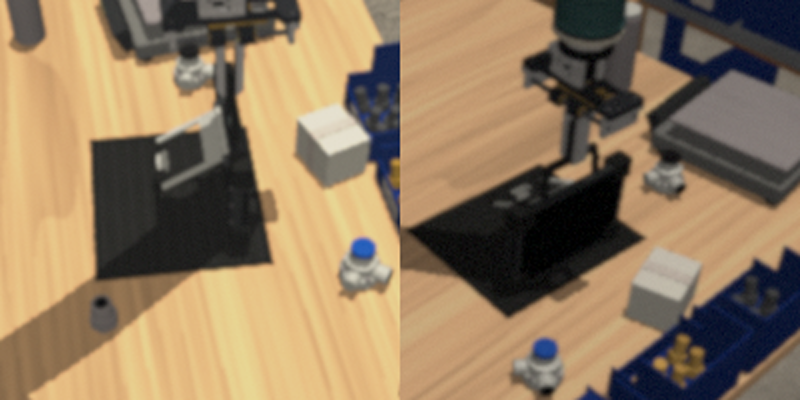

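The tablet is upright and its bottom edge is at or near the mat ((540,275) in the right half). The bar seems to have slipped several mm lower in the pads, so I'll grip harder and come down gently.

```bash
python3 -m jog '[0.9,0,-0.002,0.002,0, 0.9,0.001,0,0,0, 0.9,0.001,0,0,0]' 40
python3 - <<'E'
from h import *
go(.5999,.1887,.2085,-4.2)
c=snap('wrist','w16.png');s,R=st()
W=c['W'].reshape(-1,3);P=(W-s['ee_pos'])@R
# bar points in tool frame, near beyond pads
m=(abs(P[:,1])<.02)&(abs(P[:,2])<.05)&(P[:,0]>-.04)&(P[:,0]<.06)
print(m.sum());H,_,_=np.histogram2d(P[m][:,0],P[m][:,2],bins=[np.arange(-.04,.061,.01),np.arange(-.05,.051,.01)]);print(H.astype(int))
E
```

```text
time: 16.75
ee_pos: [0.6015, 0.1909, 0.2174]
eef_rot: [-0.48, -0.518, -0.482, 0.519]
ft_force: [-1.1, -6.8, 18.9]
gripper_width: 0.0128
tool delta mm [ 8.9 -1.4  2.3] yaw -4.37 pos [0.6015 0.1909 0.2174] F [-1.1 -6.8 18.9] w 0.0128 t 16.75
turn -0.16981546910710676
5008
[[  0   0   0  76 207  14   0   0   0   0]
 [  0   0   0 110 251  32   0   0   0   0]
 [  0   0   0  82 249   1   0   0   0   0]
 [  0   0   0  45 253  26   0   0   0   0]
 [339 393 386 415 513 340 325 135   0   7]
 [ 77   7   1  13  73   0   0   1   0   0]
 [  7   0   0   0   0   0   0   0   0   0]
 [  0   0   0   0   0   0   0   0   0   0]
 [  2   0   0   0   0   0   0   0   0   0]
 [150 118 117 101  99  32   0   0   0  11]]
```

View pics/w16.png

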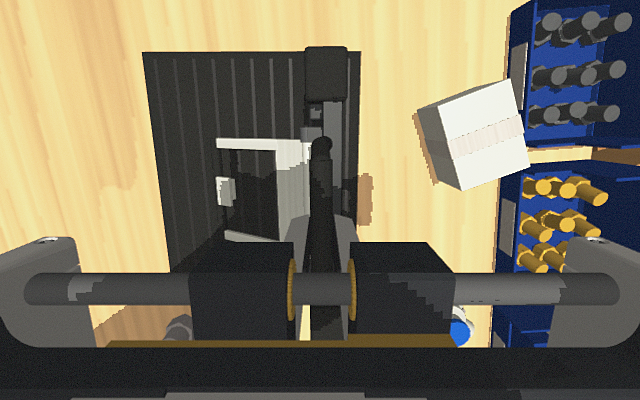

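Contact is made, with the bar about 10 mm below the TCP. The bottom edge would end up about 7 mm too far forward, so I'll lift a few mm, shift back and set down again.

```bash
python3 -m jog '[0.9,-0.006,0,0,0, 0.9,-0.004,-0.004,0.001,0, 0.9,0,-0.004,0.001,0, 0.9,0,0,0,0]' 40
python3 - <<'E'
from h import *
go(.5935,.1890,.2175,-4.2)
E
```

```text
time: 17.2
ee_pos: [0.5912, 0.1889, 0.2258]
eef_rot: [-0.479, -0.517, -0.482, 0.52]
ft_force: [0.4, 0.1, -7.6]
gripper_width: 0.0129
tool delta mm [ 8.3  2.3 -0.3] yaw -4.35 pos [0.5912 0.1889 0.2258] F [ 0.4  0.1 -7.6] w 0.0129 t 17.2
turn -0.15417900816001406
```

```bash
python3 -m jog '[0.9,0.004,0.001,0,0, 0.9,0.003,0,0,0, 0.9,0.001,0,0,0, 0.9,0,0,0,0]' 40
python3 - <<'E'
from h import *
go(.5935,.1890,.2175,-4.2)
s,R=st();h=s['ee_pos'];snap('scene','c17.png')
t=np.radians(-4.2);x=np.array([np.cos(t),np.sin(t)]);y=np.array([-x[1],x[0]])
W=np.load('pics/c17.npy').reshape(-1,3)
a=(W[:,:2]-h[:2])@x;b=(W[:,:2]-h[:2])@y
m=(abs(b)<.1)&(abs(a-.018)<.02)&(W[:,2]>h[2]-.19)&(W[:,2]<h[2]-.06)
for i in range(6):
    A=np.c_[W[m][:,2]-h[2],b[m],np.ones(m.sum())];k=np.linalg.lstsq(A,a[m],rcond=None)[0];r=abs(a[m]-A@k)
    mm=np.where(m)[0];m=np.zeros_like(m);m[mm[r<max(.003,2*r.std())]]=1
print(k,'matcoords',(h[:2]-[.5206,.1945])@x,(h[:2]-[.5206,.1945])@y)
E
```

```text
time: 17.6
ee_pos: [0.5926, 0.1889, 0.2176]
eef_rot: [-0.479, -0.517, -0.482, 0.52]
ft_force: [-0.1, -1.9, -2.8]
gripper_width: 0.0131
tool delta mm [ 0.1  0.9 -0.2] yaw -4.36 pos [0.5926 0.1889 0.2176] F [-0.1 -1.9 -2.8] w 0.0131 t 17.6
turn -0.1598186300024338
[ 0.02142617 -0.00337636  0.01858346] matcoords 0.07224101153720815 -0.0003252638078793155
```

Touchdown is square (0.2° off the mat, lateral error under 1 mm), with the back bottom edge at +56 mm from mat centre. Now I'll lean it back along the arc.

```bash
python3 -m jog '[0.9,0,-0.008,0,0, 0.9,0,-0.009,0,0, 0.9,0,-0.010,0,0, 0.9,0.0005,-0.010,0,0]' 25
python3 - <<'E'
from h import *
go(.5935,.1890,.2175,-4.2)
E
```

```text
time: 18.05
ee_pos: [0.5542, 0.1916, 0.2175]
eef_rot: [-0.48, -0.518, -0.481, 0.52]
ft_force: [1.2, -1.3, -2.6]
gripper_width: 0.0129
tool delta mm [-0.1 39.4 -0.4] yaw -4.41 pos [0.5542 0.1916 0.2175] F [ 1.2 -1.3 -2.6] w 0.0129 t 18.05
turn -0.2050759968552427
```

```bash
python3 -m jog '[0.9,0.0016,-0.010,0,0, 0.9,0.002,-0.010,0,0, 0.9,0.0026,-0.010,0,0, 0.9,0.003,-0.010,0,0]' 25
python3 - <<'E'
from h import *
go(.5935,.1890,.2175,-4.2)
s,R=st();h=s['ee_pos'];t=np.radians(-4.2);x=np.array([np.cos(t),np.sin(t)]);a=(h[:2]-[.5206,.1945])@x-.0562;print(a,np.sqrt(.2047**2-a*a)+.003+.010)
E
```

```text
time: 18.45
ee_pos: [0.5104, 0.1953, 0.2087]
eef_rot: [-0.48, -0.519, -0.481, 0.519]
ft_force: [1.5, -0.2, -1.4]
gripper_width: 0.0129
tool delta mm [-8.9 83.3 -0. ] yaw -4.37 pos [0.5104 0.1953 0.2087] F [ 1.5 -0.2 -1.4] w 0.0129 t 18.45
turn -0.16911199840524205
-0.06641521086726725 0.20662621146285032
```

Forces are small and the path follows the arc. Continuing to the foot contact.

```bash
python3 -m jog '[0.9,0.004,-0.009,0,0, 0.9,0.004,-0.009,0,0, 0.9,0.004,-0.008,0,0, 0.9,0.001,0,0,0]' 25
python3 - <<'E'
from h import *
go(.5935,.1890,.2175,-4.2)
s,R=st();h=s['ee_pos'];t=np.radians(-4.2);x=np.array([np.cos(t),np.sin(t)]);a=(h[:2]-[.5206,.1945])@x-.0562;print(a,np.sqrt(.2047**2-a*a)+.003+.010)
snap('side','s18.png')
a=cv2.imread('pics/s18.png')[60:260,190:430];cv2.imwrite('pics/z18.png',cv2.resize(a,None,fx=3,fy=3,interpolation=cv2.INTER_CUBIC))
snap('scene','c18.png')
E
```

```text
time: 18.85
ee_pos: [0.4796, 0.1978, 0.1948]
eef_rot: [-0.48, -0.517, -0.482, 0.519]
ft_force: [-10.0, -2.4, 18.5]
gripper_width: 0.013
tool delta mm [-23.1 114.1   0.2] yaw -4.29 pos [0.4796 0.1978 0.1948] F [-10.   -2.4  18.5] w 0.013 t 18.85
turn -0.08973857025569032
-0.09728329098437981 0.1931056670270219
```

View pics/z18.png

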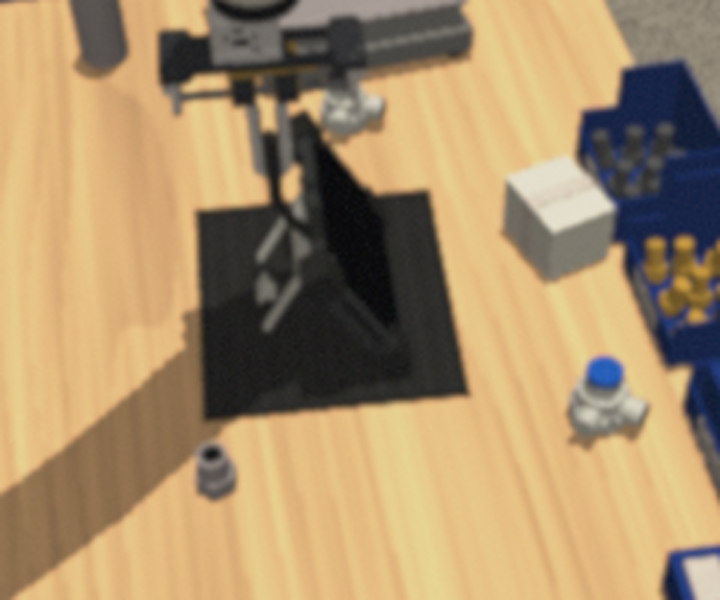

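```bash
cat > fit.py <<'E'
from h import *
def tilt(f):
    C=np.array([.5206,.1945]);t=np.radians(-4.2);x=np.array([np.cos(t),np.sin(t)]);y=np.array([-x[1],x[0]])
    W=np.load(f).reshape(-1,3);a=(W[:,:2]-C)@x;b=(W[:,:2]-C)@y
    for k0 in [.08-.65*.1]: m=(abs(b)<.1)&(W[:,2]>.04)&(W[:,2]<.13)&(abs(a-(.081-.6*(W[:,2]-.02)))<.03)
    for i in range(6):
        A=np.c_[W[m][:,2],b[m],np.ones(m.sum())];k=np.linalg.lstsq(A,a[m],rcond=None)[0];r=abs(a[m]-A@k)
        mm=np.where(m)[0];m=np.zeros_like(m);m[mm[r<max(.003,2*r.std())]]=1
    p=abs(a-(k[0]*W[:,2]+k[1]*b+k[2]))<.006
    p&=(W[:,2]>.03)&(W[:,2]<.16)
    print(f,m.sum(),'lean deg',np.degrees(np.arctan(-k[0])),'yaw rel mat',np.degrees(np.arctan(-k[1])),'a at z=.019 (front bottom edge)',k[2]+k[0]*.019,'b ext',np.percentile(b[p],[.5,99.5]),'std',r.std())
E
python3 - <<'E'
from fit import *
tilt('pics/c18.npy')
E
```

```text
pics/c18.npy 1071 lean deg 29.56386120291921 yaw rel mat 0.08749709507329934 a at z=.019 (front bottom edge) 0.07424365697082105 b ext [-0.68653052  0.53930426] std 0.0008165816795503807
```

Lean is 29.6° (target about 33°) and the bottom edge is slightly overpressed. I'll ease the load and finish the arc.

```bash
python3 -m jog '[0.9,-0.001,-0.002,0,0, 0.9,0.001,-0.004,0,0, 0.9,0.0015,-0.004,0,0, 0.9,0.001,-0.002,0,0]' 25
python3 - <<'E'
from fit import *
go(.5935,.1890,.2175,-4.2)
snap('scene','c19.png');tilt('pics/c19.npy')
E
```

```text
time: 19.35
ee_pos: [0.4672, 0.1987, 0.1915]
eef_rot: [-0.48, -0.518, -0.482, 0.519]
ft_force: [1.1, -0.9, -1.6]
gripper_width: 0.0133
tool delta mm [-26.5 126.6   0.2] yaw -4.32 pos [0.4672 0.1987 0.1915] F [ 1.1 -0.9 -1.6] w 0.0133 t 19.35
turn -0.12336014553667951
pics/c19.npy 1089 lean deg 31.843194014848624 yaw rel mat 0.2237539728969501 a at z=.019 (front bottom edge) 0.06899750540827203 b ext [-0.70830001  0.54852925] std 0.0008549697960838053
```

The tablet is now centred front to back: front bottom edge at +69 mm, foot around -72 mm from mat centre. Finishing the last degree of lean.

```bash
python3 -m jog '[0.9,0.0015,-0.003,0,0, 0.9,0.001,-0.001,0,0, 0.9,0,0,0,0]' 25
python3 - <<'E'
from fit import *
go(.5935,.1890,.2175,-4.2)
snap('scene','c20.png');tilt('pics/c20.npy')
E
```

```text
time: 19.7
ee_pos: [0.4625, 0.1992, 0.1888]
eef_rot: [-0.48, -0.517, -0.482, 0.52]
ft_force: [0.2, -0.4, -0.8]
gripper_width: 0.0131
tool delta mm [-29.2 131.3   0.3] yaw -4.31 pos [0.4625 0.1992 0.1888] F [ 0.2 -0.4 -0.8] w 0.0131 t 19.7
turn -0.1067637582463874
pics/c20.npy 1076 lean deg 33.22477310082112 yaw rel mat -0.0723570302452516 a at z=.019 (front bottom edge) 0.06851031203240532 b ext [-0.71231779  0.53888873] std 0.0008314541440791127
```

Lean is 33.2° and square, with almost no load on the wrist. Releasing.

```bash
python3 -m jog '[0.6,0,0,0,0, 0.4,0,0,0,0, 0.3,0,0,0,0, 0.3,0,0,0,0, 0.3,0,0,0,0]' 10
python3 - <<'E'
from fit import *
go(.5935,.1890,.2175,-4.2)
snap('scene','c21.png');tilt('pics/c21.npy')
E
python3 -m jog '[0.3,-0.01,0,0,0, 0.3,-0.02,0,0,0, 0.3,-0.03,0,0,0, 0.3,-0.04,0,0,0, 0.3,-0.03,0,0,0]' 10
python3 - <<'E'
from fit import *
go(.5935,.1890,.2175,-4.2)
snap('scene','c22.png');tilt('pics/c22.npy')
snap('side','s22.png')
a=cv2.imread('pics/s22.png')[60:260,200:400];b=cv2.imread('pics/c22.png')[60:260,270:470]
cv2.imwrite('pics/z22.png',cv2.resize(np.hstack([a,b]),None,fx=2,fy=2,interpolation=cv2.INTER_CUBIC))
snap('wrist','w22.png')
E
```

```text
time: 20.25
ee_pos: [0.4628, 0.1993, 0.189]
eef_rot: [-0.48, -0.518, -0.482, 0.519]
ft_force: [-0.0, -0.1, 0.1]
gripper_width: 0.0332
tool delta mm [-29.  131.    0.4] yaw -4.33 pos [0.4628 0.1993 0.189 ] F [-0.  -0.1  0.1] w 0.0332 t 20.25
turn -0.12559100683671431
pics/c21.npy 1114 lean deg 34.28169332718157 yaw rel mat 0.1515666384229656 a at z=.019 (front bottom edge) 0.06905546314964701 b ext [-0.71122648  0.55077084] std 0.0008447117742339062
time: 20.8
ee_pos: [0.4615, 0.199, 0.3229]
eef_rot: [-0.479, -0.515, -0.484, 0.521]
ft_force: [-0.6, 0.6, 0.2]
gripper_width: 0.033
tool delta mm [1.040e+02 1.335e+02 1.000e-01] yaw -4.23 pos [0.4615 0.199  0.3229] F [-0.6  0.6  0.2] w 0.033 t 20.8
turn -0.03162575683592195
pics/c22.npy 1093 lean deg 34.177019656680855 yaw rel mat 0.17270274290400123 a at z=.019 (front bottom edge) 0.06853899317239727 b ext [-0.71086587  0.545564  ] std 0.0008379807295763527
```

View pics/z22.png

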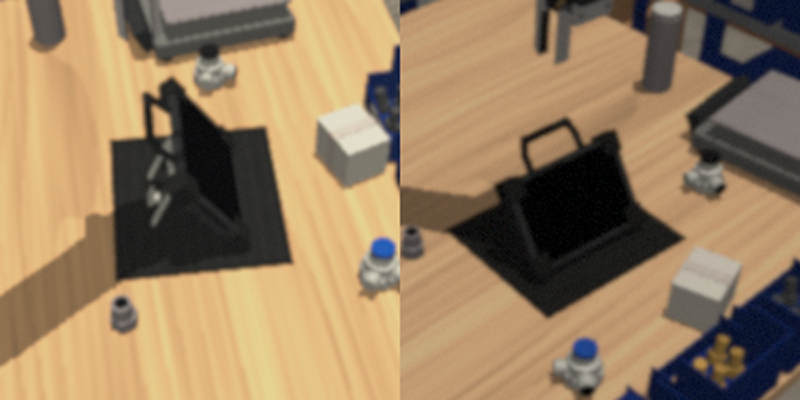

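View pics/w22.png

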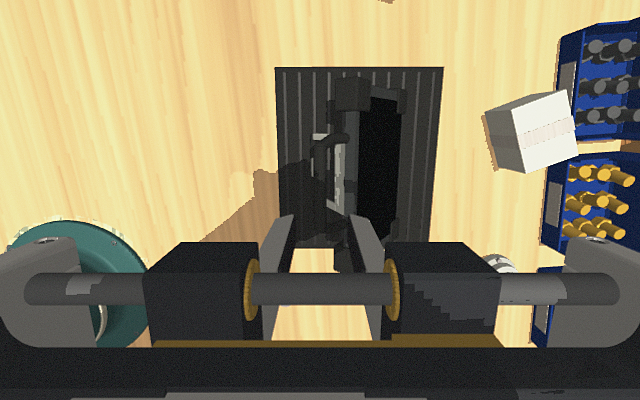

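The tablet stands on its own, screen away from the robot, leaning 34°. Last checks: lateral centring, foot position, and whether the bystanders moved.

```bash
python3 - <<'E'
from h import *
C=np.array([.5206,.1945]);t=np.radians(-4.2);x=np.array([np.cos(t),np.sin(t)]);y=np.array([-x[1],x[0]])
for n in ['c22','s22','w22']:
    W=np.load(f'pics/{n}.npy').reshape(-1,3);a=(W[:,:2]-C)@x;b=(W[:,:2]-C)@y
    m=(abs(a)<.12)&(abs(b)<.16)&(W[:,2]>.02)&(W[:,2]<.16)
    print(n,'a',np.percentile(a[m],[.5,99.5]).round(4),'b',np.percentile(b[m],[.5,99.5]).round(4))
    m&=(a<-.04)&(W[:,2]<.05);print(' foot',m.sum(),a[m].min() if m.any() else 0)
for p,q in[('scene0','c22'),('side0','s22')]:
    d=cv2.absdiff(cv2.imread(f'pics/{p}.png'),cv2.imread(f'pics/{q}.png')).max(2)
    cv2.imwrite(f'pics/d_{q}.png',d*3 if 0 else np.clip(d.astype(int)*3,0,255).astype(np.uint8))
a=cv2.imread('pics/d_c22.png');b=cv2.imread('pics/d_s22.png');cv2.imwrite('pics/dd.png',cv2.resize(np.vstack([a,b]),None,fx=.72,fy=.72))
E
```

```text
c22 a [-0.0409  0.0699] b [-0.1219  0.1119]
 foot 0 0
s22 a [-0.0695  0.0646] b [-0.1222  0.1111]
 foot 58 -0.07266574817670941
w22 a [-0.0541  0.0666] b [-0.1145  0.1146]
 foot 51 -0.06876292192899665
```

View pics/dd.png

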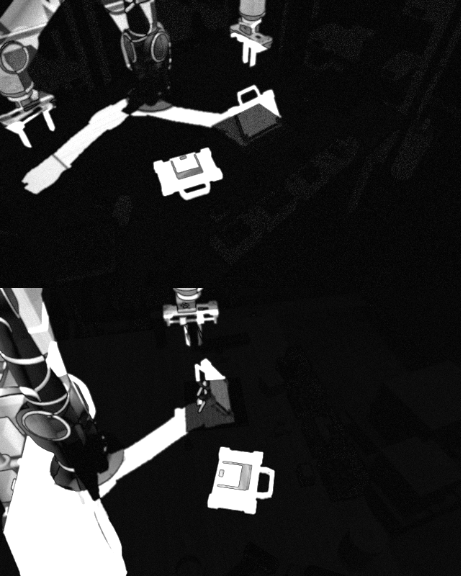

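The difference images show changes only at the tablet, the arm and its shadow, so no bystander moved. Lateral centring is within about 5 mm. Handing in.

```bash
python3 -c "
from workcell import arm
print(arm.sign_off())"
```

```text
the job is handed in; nothing more can be done
None
```

The tablet is standing on the rubber mat, leaning back on its fully opened stand with the screen facing away from the robot. I handed the job in at about 21 s.

**What I did**
- **Stand release:** I pressed the thumb plate once, to the end of its travel (15.7 N), and the stand sprang to about 0.4 rad.
- **Stand to its stop:** I gripped the foot bar and swung it out until the tablet began to slide a few millimetres. The foot top was then about 130 mm above the bench, which matches 1.05 rad.
- **Move and release:** I lifted the tablet by the handle, stood its bottom edge on the mat, leaned it back onto the foot bar, let go and retreated about 130 mm up.

**Last checks**
- **Standing:** after release it was stable, leaning about 34° (33° was expected). It is about 0.2° off square to the mat.
- **Side to side:** it is within about 5 mm of the mat's centre.
- **Bystanders:** difference images against the start show none of them moved.

**What was less exact**
- **Front to back:** the midpoint between bottom edge and foot bar is about 12–15 mm nearer the robot than the mat's centre, because the edge crept back during the lean. The outline from front edge to foot is within a few millimetres of centred, so I left it.
- **Handle slip:** the bar slipped about 10 mm within the pads while being carried. The tablet was not dropped.
- **Camera agreement:** the scene and side cameras disagreed by about 6 mm on the mat's centre, so I used their mean.

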